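# Fit the pipetting guide on its tilted plate stand

## Task

Lift the two-window pipetting guide straight up out of its tray pocket by its upright rib, and fit it over the six-well plate on the sloped stand so that both pins come through its end holes. Lower it along the pins in your grip until it lies fully home and flush on both rails, only then let go. Do not knock over the small bottle or the vial.

Things in the scene. Friction and masses are not known exactly. Their poses are not given: they have to be found in the camera images.
- guide_grip (a point): Centre of the grip rib of the loose pipetting guide (about 0.16 kg), a flat metal frame 96 (x) x 192 (y) x 8 mm with two long windows. On its middle spine stands a black rib 12 mm thick (x), 50 mm long (y), 44 mm high: grip it across its thickness. The point is half-way up the rib, 30 mm above the frame's underside, 22 mm above its top face. z is up out of the frame.
- guide_hole (a point): Centre, at the underside, of one of the guide's two round 13 mm through-holes, in the end bar at the guide's y = +82 mm (x = 0); the other is alike at y = -82 mm. Axes as guide_grip. The guide is the same after a half turn about z and fits either way round.
- tray: Low grey storage tray fixed to the worktop, 120 (x) x 216 (y) x 12 mm, origin at the centre of its underside, z up. Its pocket, 100 x 196 mm, is 2 mm clear of the guide on every side; the guide starts flat on the pocket's floor, 4 mm above the worktop, its top face flush with the tray's rim, so that only the rib stands out.
- deck: Sloped white deck of the fixed stand, 120 (x) x 200 (y) mm; origin at the middle of its surface, 50 mm above the worktop. z is square to the deck, leaning 25 degrees from vertical toward its low front edge, which roughly faces the robot; x runs up the slope, y is level. It bears a fixed six-well plate, 86 x 128 x 21 mm, between two flat rails 90 x 26 x 25 mm at y = +-82 mm.
- seat (a point): Where the rib's centre (guide_grip) comes when the guide is home on the rails, underside 25 mm above the deck; 55 mm above the deck's middle. Axes as the deck. Home, the guide's z is along this z (and the pins), its y along plus or minus this y. The play of the holes lets it sit up to about 2.5 mm to a side.
- pin_left (a point): Tip of the dark steel pin at deck y = +82 mm, 54 mm above the deck. Each pin is 8 mm thick, stands 29 mm out of the middle of its rail, parallel to the deck's z, and its last 11 mm taper to 3 mm. Axes as the deck.
- pin_right (a point): Tip of the like pin at deck y = -82 mm.
- vial_mid (a point): Bystander: small glass vial with grey cap standing on the worktop, 46 mm across, 91 mm high; point 45 mm above its underside; z up.
- small_bottle_mid (a point): Bystander: small clear bottle with white cap standing on the worktop, 70 mm across, 142 mm high; point 70 mm above its underside; z up.
Not all that is in view belongs to the job. What is shaped like the part that bears small_bottle_mid but red is not meant.

How it is judged:
By the outcome, as a careful person would: the job done as asked, in the order asked, and still so for the second after the job is handed in, with the robot touching nothing.
It also fails if it takes over 51 s, if anything falls off the work surface, if the arm or the gripper's body presses on something with over 40 N, if the wrist force passes 120 N, or if a joint passes its speed limit or range.

## Robot

A 6-joint arm with a two-finger parallel gripper is mounted at the origin on a cart in front of the work surface, level with it; the furniture and walls round the work are solid. World frame = base frame: x ahead of the robot, y to its left, z up, the work surface at z = 0. Lengths are in mm, angles in rad, forces in N, time in s.
With the tool pointing down it reaches from about 275 to 875 mm from the base axis. Payload 12.5 kg.
Tool frame: the origin (TCP) lies midway between the tips of the shut fingers; the grasp point (between the pads) lies 19 mm behind it; z points along the fingers, y is the line along which they close (so a half turn about z gives the same grasp; the last joint's range is limited). The gripper opens to 85 mm and grips with 20 to 120 N. Pads are 22 mm wide; open, the fingers measure 114 mm over their backs; the gripper's body (76 mm by 85 mm) begins 54 mm behind the grasp point. The pads swing forward as they close: fully open they stand 13 mm farther back than shut.
Start: joints at [-1.315, 0.351, 1.652, -0, 1.139, -0.085], TCP at [183.851, -518.347, 231.29] pointing down, gripper open.
Joint ranges: [-2.75, 2.75], [-0.79, 2.1], [0.01, 2.65], [-1.57, 4.71], [0.07, 3.14], [-2.87, 2.87]. Speed limits (rad/s): [2.22, 2.22, 2.79, 3.14, 3.14, 3.14].

## Interface

Orientations are given as a unit quaternion [w, x, y, z].
In Python, from plant import * gives the robot as it stands.
- The arm moves only by the shell command python3 -m crank 'ROWS' [OPENING] [FORCE]. ROWS is JSON, a list of rows, each a list of 2 entries, a list of its own where there are three numbers: the shift along the tool's x, y, z normalised to -1 to 1, where 1 is 1000 mm, then the turn, a rotation vector about the tool's x, y, z normalised to -1 to 1, where 1 is 90 degrees. In form: [[[tx, ty, tz], [wx, wy, wz]], ...]. A call has 1 to 20 rows; each row shifts and turns the commanded pose from where the row before left it, along the tool's axes as they then stand; what a row does not reach is not made up. A row lasts 1/8 s, in which the tool goes at most 62.5 mm and 10.7 degrees, less where a joint would pass 70% of its speed; a pose out of reach is approached as far as the arm can. A call with a number of a shift or a turn outside -1 to 1 is refused whole. A call with a gripper value outside its range is refused whole. OPENING is the gripper command: -1 is shut, 1 is fully open, values between are in proportion, set as the call begins (- or left out, the last holds). The fingers move at their own pace and stop on an object; FORCE is the grip in N (left out, the last holds). Time passes only in rows, so rows that do not move let the fingers close. It gives the time, the measured TCP pose, the force, the opening and the grip force at its end, in the units of the state.
- get_obs(): the state, without advancing time (a new reading comes with each control period).
- read_camera(name): name is "scene" or "top" or "wrist"; returns the picture (400x640x3 uint8, red, green, blue); there is no depth.
- get_calibration(name): a dict with "fx", "fy", "cx", "cy" (pixels), "D" ([k1, k2, p1, p2, k3] as OpenCV has them; the pictures are not rectified), "eye" and "orientation" of the camera in the world; the wrist camera has in their place "T_tool_cam" (4x4, takes a point from camera to tool coordinates, whose origin is the TCP and whose axes are the flange's). Camera axes: x right, y up, looking along -z (the intrinsics and any distortion apply to the point x, -y, -z); pixel columns grow to the right and rows downward; lengths in mm; the calibration is good to about 2 mm. A picture is of the moment at which its call begins: read the wrist's pose just before it. get_calibration takes no time and is no camera call.
- hand_in(): hands the job in; it is judged then, once.
Trained networks look in the newest picture that a camera, given by its name, has taken for a name from the list of things; names that differ only in an ending like _2 or _b are one class to them, and where a whole thing is asked for, a point or a joint stands for the part that bears it (a point fixed in the world has none). Each returns a list of dicts, best first, with "p" (0 to 1); they miss things now and then, are a little off and sometimes report something else, mostly with a low value. They report only what shows in the picture. A call takes as long as a camera call. They do not tell look-alikes from the thing itself.
- look_for(thing, camera): "centre" ([x, y, z] in mm, in world coordinates, good to about 4 mm: the middle of the surface that is visible of it).
- silhouettes(thing, camera): "region" (400x640 bool, what is visible of it).
The state is a dict: "t": time; "q": joint angles; "joint_vel": joint speeds; "tau": joint torques, N m; "tcp_pos": TCP position; "ee_rot": TCP orientation; "wrist_force": force on the tool from outside, world axes, zero at the start; "wrist_torque": the same for the moment, N m; "grip_width": opening from 0.0 (shut) to 1.0 (fully open); "grip_force": force on a finger pad.
Only numpy, scipy, OpenCV 4.12 (cv2) and the standard library are available. Lean on these libraries where they do the work, as an engineer would, in place of code of your own. Each camera call takes 0.05 s, during which the arm holds its last target. There are 200 camera calls.

## Working session

There is one attempt and no reset: what is moved stays moved. The work goes in short steps, Python scripts to look and compute and a shell command to move; the robot and the scene stay as the last step left them, time stands still between calls to the robot, and variables do not carry over. Pictures are saved under pics/ and viewed, at most 10 in all, crops included, and the job is handed in when it is done.

```bash
mkdir -p pics; ls
python3 - <<'E'
from plant import *
import cv2,numpy as np
o=get_obs();print(o)
for c in("scene","top"):
    im=read_camera(c);cv2.imwrite(f"pics/{c}0.png",im[:,:,::-1]);k=get_calibration(c);print(c,k)
    for t in("guide_grip","guide_hole","tray","deck","pin_left","pin_right","seat","vial_mid","small_bottle_mid"):
        try:print(c,t,[(np.round(d["centre"]).tolist(),round(d["p"],2)) for d in look_for(t,c)])
        except Exception as e:print(t,e)
print(get_calibration("wrist"))
E
```

```text
pics
{'t': 0.0, 'q': array([-1.31459980e+00,  3.51258770e-01,  1.65245723e+00,  2.17761324e-05,
        1.13909723e+00, -8.46029713e-02]), 'joint_vel': array([-4.87960509e-04, -9.45007881e-04,  2.02029577e-04, -8.08734788e-04,
       -7.25919816e-04, -4.19881317e-05]), 'tau': array([ 1.20453198e-03, -5.06099975e+01, -2.91402608e+01, -2.71181409e-05,
        4.51808111e-03,  5.18170765e-06]), 'tcp_pos': array([ 183.77187459, -518.02240454,  230.73348473]), 'ee_rot': array([-6.08893614e-04,  9.85517647e-01,  1.69571796e-01, -4.24468034e-05]), 'wrist_force': array([-0.19779688,  0.36961369,  0.4150079 ]), 'wrist_torque': array([ 0.02240439,  0.01565846, -0.00384566]), 'grip_force': 0.0, 'grip_width': 1.0000241264163696}
scene {'fx': 377.7665410681673, 'fy': 377.7665410681673, 'cx': 324.40256498215365, 'cy': 200.43659617134844, 'D': array([-0.0028315,  0.       ,  0.       ,  0.       ,  0.       ]), 'eye': array([-66.7858514 , 793.45371123, 493.90397204]), 'orientation': array([-0.28054124, -0.17694517,  0.52673164,  0.78264986])}
scene guide_grip [([559.0, -204.0, 14.0], 0.67)]
scene g
[... 1149 characters left out ...]
ll_bottle_mid [([567.0, 397.0, 102.0], 0.83), ([377.0, 81.0, 143.0], 0.72), ([552.0, -200.0, 3.0], 0.67), ([540.0, 5.0, 140.0], 0.64), ([444.0, -4.0, 89.0], 0.22)]
{'fx': 350.8769085075213, 'fy': 350.8769085075213, 'cx': 321.08481091987557, 'cy': 200.4077545744634, 'D': array([-0.05726845,  0.        ,  0.        ,  0.        ,  0.        ]), 'T_tool_cam': array([[ 1.96964112e-04,  9.66013089e-01,  2.58493081e-01,
         6.49550883e+01],
       [ 9.99999571e-01, -4.24159841e-04,  8.23155226e-04,
        -6.92919555e-01],
       [ 9.04821107e-04,  2.58492808e-01, -9.66012758e-01,
        -1.42855229e+02],
       [ 0.00000000e+00,  0.00000000e+00,  0.00000000e+00,
         1.00000000e+00]])}
```

View pics/top0.png

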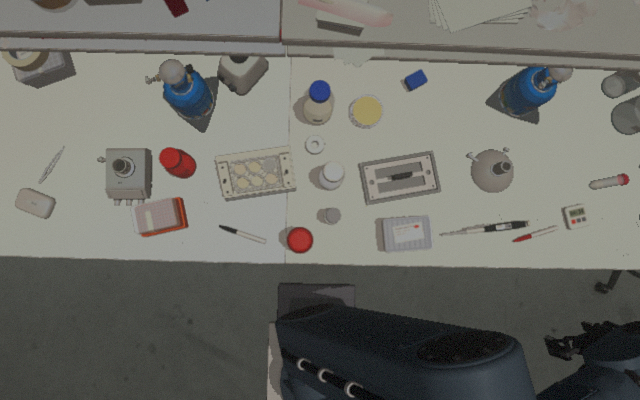

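View pics/scene0.png

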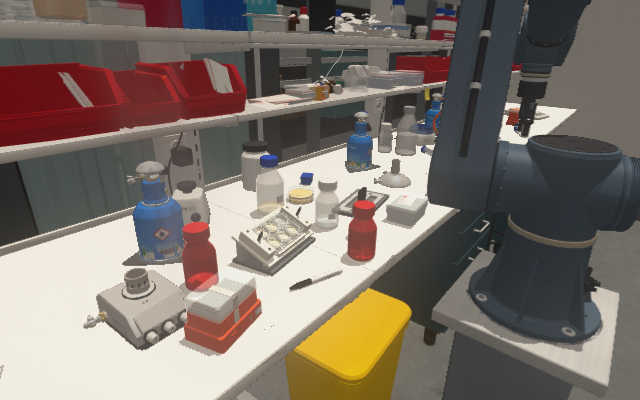

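Top view: up is +x and left is +y. The guide lies in the tray at about (400,177), with its rib dark at (402,176). The stand is at (255,173). The small bottle is the clear one with the white cap at (331,175); the red ones at (178,162) and (300,239) are not meant. The vial is at (330,215). Next I measure the yaws of the tray and stand.

```bash
cat > h.py <<'E'
from plant import *
import cv2,numpy as np
from scipy.spatial.transform import Rotation as R
def rot(q): return R.from_quat([q[1],q[2],q[3],q[0]])
def campose(c,o=None):
    k=get_calibration(c)
    if c=="wrist":
        T=np.eye(4);T[:3,:3]=rot(o["ee_rot"]).as_matrix();T[:3,3]=o["tcp_pos"];T=T@k["T_tool_cam"]
        Rm,e=T[:3,:3],T[:3,3]
    else: Rm,e=rot(k["orientation"]).as_matrix(),np.array(k["eye"])
    K=np.array([[k["fx"],0,k["cx"]],[0,k["fy"],k["cy"]],[0,0,1]])
    return K,np.array(k["D"]),Rm@np.diag([1,-1,-1]),e
def proj(P,cp):
    K,D,Rm,e=cp;rv=cv2.Rodrigues(Rm.T)[0]
    return cv2.projectPoints(np.array(P,float).reshape(-1,1,3),rv,-Rm.T@e,K,D)[0].reshape(-1,2)
def back(uv,z,cp):
    K,D,Rm,e=cp;n=cv2.undistortPoints(np.array(uv,float).reshape(-1,1,2),K,D).reshape(-1,2)
    d=np.c_[n,np.ones(len(n))]@Rm.T
    return e+d*((z-e[2])/d[:,2])[:,None]
E
python3 - <<'E'
from h import *
cp=campose("top");im=read_camera("top")
for t in("tray","deck"):
  for s in silhouettes(t,"top")[:2]:
    m=s["region"].astype(np.uint8);r=cv2.minAreaRect(cv2.findNonZero(m));b=cv2.boxPoints(r)
    print(t,round(s["p"],2),m.sum(),back(b,12 if r[0][0]>330 else 60,cp).round().tolist(),back([r[0]],12 if r[0][0]>330 else 60,cp).round())
print(back([[360,162],[434,152],[440,191],[366,203]],12,cp).round())
cv2.imwrite("pics/c1.png",cv2.resize(im[120:260,200:450],None,fx=3.2,fy=3.2,interpolation=2)[:,:,::-1])
E
```

```text
tray 0.86 1720 [[595.0, -81.0, 12.0], [640.0, -292.0, 12.0], [519.0, -313.0, 12.0], [476.0, -104.0, 12.0]] [[ 557. -197.   12.]]
deck 0.89 3171 [[595.0, 311.0, 60.0], [630.0, 111.0, 60.0], [514.0, 91.0, 60.0], [480.0, 289.0, 60.0]] [[554. 201.  60.]]
[[ 597.  -85.   12.]
 [ 632. -296.   12.]
 [ 521. -312.   12.]
 [ 481. -103.   12.]]
```

View pics/c1.png

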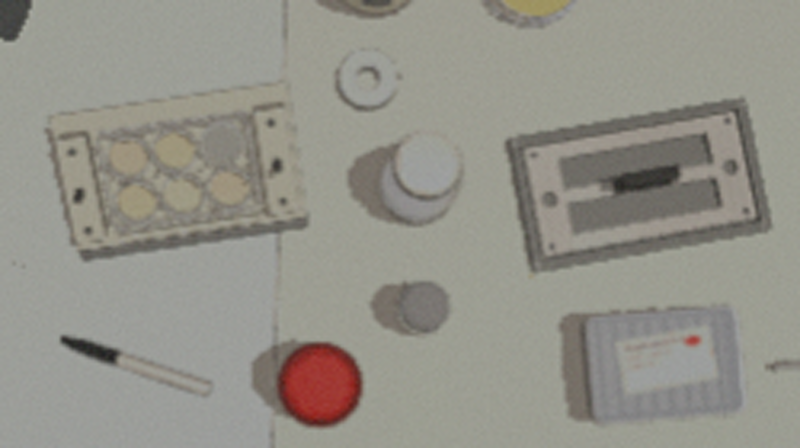

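The crop confirms it: the guide is in the grey tray at right, with the dark rib and two holes. The stand with its dark pins is at left, and the white-capped bottle and grey-capped vial stand between them. Moving above the guide.

```bash
python3 -m crank '[[[0,0,0],[0,0,-0.114]],[[0,0,0],[0,0,-0.114]],[[0,0,0],[0,0,-0.114]],[[0,0,0],[0,0,-0.114]],[[0,0,0],[0,0,-0.114]],[[0,0,0],[0,0,-0.114]],[[0,0,0],[0,0,-0.114]],[[0,0,0],[0,0,-0.114]],[[0.0267,0.0478,0],[0,0,0]],[[0.0267,0.0478,0],[0,0,0]],[[0.0267,0.0478,0],[0,0,0]],[[0.0267,0.0478,0],[0,0,0]],[[0.0267,0.0478,0],[0,0,0]],[[0.0267,0.0478,0],[0,0,0]],[[0.0267,0.0478,0],[0,0,0]],[[0.0267,0.0478,0],[0,0,0]],[[0.0267,0.0478,0],[0,0,0]],[[0,0,0],[0,0,0]]]' -0.2 60
python3 - <<'E'
from h import *
o=get_obs();im=read_camera("wrist");cv2.imwrite("pics/w1.png",im[:,:,::-1])
print(o["tcp_pos"],o["ee_rot"],o["q"],o["t"])
for t in("guide_grip","guide_hole"):
  print([(d["centre"],d["p"]) for d in look_for(t,"wrist")])
E
```

```text
t: 3.4
tcp_pos: [558.8, -194.0, 231.0]
ee_rot: [-0.0, 0.631, 0.776, 0.0]
wrist_force: [-0.4, -0.5, -0.6]
grip_width: 0.401
grip_force: 0.0
[ 558.79123655 -194.01405595  230.9527349 ] [-1.51785623e-05  6.30560850e-01  7.76139790e-01  2.00317644e-04] [-4.13051105e-01  4.26288125e-01  1.54080179e+00  4.27416257e-04
  1.17442547e+00 -6.19461169e-01] 3.4
[([560.4, -180.3, 12.7], 0.77), ([554.0, -32.9, 21.2], 0.36)]
[([559.2, -177.1, 14.5], 0.58)]
```

View pics/w1.png

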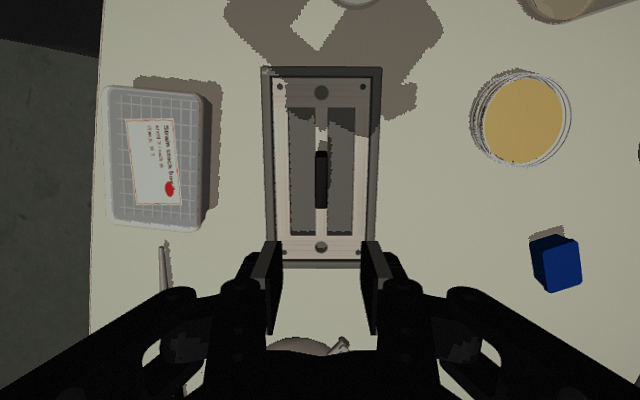

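The wrist view shows the guide nearly square to the tool: holes at about (321,93) and (321,247), rib at (321,180).

Run:
```python
from h import *
o=get_obs();cp=campose("wrist",o)
P=back([[321,92.5],[321,247]],12,cp);c=P.mean(0);d=P[0]-P[1]
print(P,c,np.hypot(*d[:2]),"y-axis yaw",np.degrees(np.arctan2(-d[0],d[1])))
t=back([[321,151.5]],56,cp);print(t)
Rm=rot(o["ee_rot"]).as_matrix();print("toolx ang",np.degrees(np.arctan2(Rm[1,0],Rm[0,0])))
print("delta tool",Rm.T@(np.array([c[0],c[1],20])-o["tcp_pos"]))
# stand from top camera: pin tips
cp=campose("top")
for tip in ([[224.4,180.9],[286.6,171.6]],):
  S=back(tip,99,cp);print(S)
```

```text
[[ 539.60583406 -118.34728517   12.        ]
 [ 572.63060818 -279.16583293   12.        ]] [ 556.11822112 -198.75655905   12.        ] 164.17442252543523 y-axis yaw 11.6046039505993
[[ 550.36901643 -170.47844796   56.        ]]
toolx ang 101.59670147845225
delta tool [ -1.89325977  -0.56928718 211.14637279]
[[521.92384655 276.92335368  99.        ]
 [550.45731121 117.53066782  99.        ]]
```

```bash
python3 -m crank '[[[-0.002,-0.0005,0.05],[0,0,0]],[[0,0,0.05],[0,0,0]],[[0,0,0.05],[0,0,0]],[[0,0,0.03],[0,0,0]],[[0,0,0.02],[0,0,0]],[[0,0,0.013],[0,0,0]],[[0,0,0],[0,0,0]]]' -0.2 60 && python3 -m crank '[[[0,0,0],[0,0,0]],[[0,0,0],[0,0,0]],[[0,0,0],[0,0,0]],[[0,0,0],[0,0,0]],[[0,0,0],[0,0,0]],[[0,0,0],[0,0,0]]]' -1 80
```

```text
t: 4.42
tcp_pos: [556.7, -198.7, 18.2]
ee_rot: [-0.0, 0.632, 0.775, -0.0]
wrist_force: [0.1, 1.1, 0.6]
grip_width: 0.402
grip_force: 0.0
t: 5.18
tcp_pos: [557.6, -198.8, 19.6]
ee_rot: [0.001, 0.632, 0.775, 0.0]
wrist_force: [-1.4, -0.4, 5.9]
grip_width: 0.131
grip_force: 78.8
```

```bash
python3 -m crank '[[[0,0,-0.005],[0,0,0]],[[0,0,-0.01],[0,0,0]],[[0,0,-0.015],[0,0,0]],[[0,0,-0.03],[0,0,0]],[[0,0,-0.045],[0,0,0]],[[0,0,-0.05],[0,0,0]],[[0,0,-0.05],[0,0,0]],[[0,0,-0.05],[0,0,0]],[[0,0,-0.02],[0,0,0]],[[0,0,0],[0,0,0]],[[0,0,0],[0,0,0]]]'
python3 - <<'E'
from h import *
o=get_obs();im=read_camera("wrist");cv2.imwrite("pics/w2.png",im[:,:,::-1]);print(o["q"])
E
```

```text
t: 6.55
tcp_pos: [556.2, -198.2, 292.3]
ee_rot: [-0.001, 0.632, 0.775, -0.0]
wrist_force: [-0.7, -0.1, -2.9]
grip_width: 0.126
grip_force: 78.6
[-4.21208682e-01  3.73380669e-01  1.46558605e+00 -4.21479545e-05
  1.30449427e+00 -6.23757446e-01]
```

View pics/w2.png

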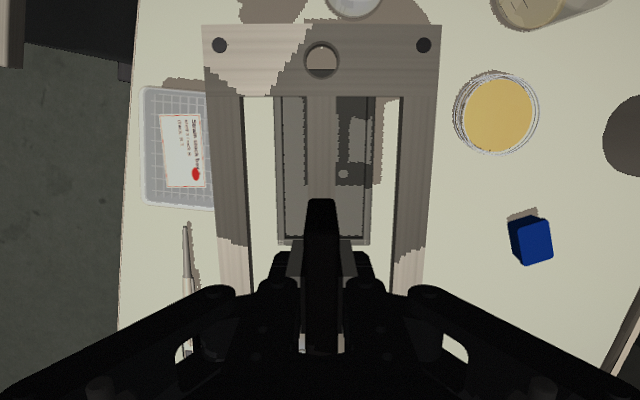

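The guide is held square in the grip, with its hole at about (321,60). Next, a close look at the pins from the two fixed cameras.

Run:
```python
from h import *
a=cv2.imread("pics/top0.png")[155:190,212:300];b=cv2.imread("pics/scene0.png")[200:260,228:322]
a=cv2.resize(a,None,fx=8,fy=8,interpolation=2);b=cv2.resize(b,None,fx=5,fy=5,interpolation=2)
m=np.zeros((580,704,3),np.uint8);m[:280]=a;m[280:,:470]=b;cv2.imwrite("pics/m.png",m)
o=get_obs();K,D,Rm,e=campose("wrist",o);T=rot(o["ee_rot"]).as_matrix()
zt=o["tcp_pos"][2]-6.5
print("hole in tool",T.T@(back([[321,60]],zt,(K,D,Rm,e))[0]-o["tcp_pos"]))
```

```text
hole in tool [84.39629583 -0.41203341  6.61311129]
```

View pics/m.png

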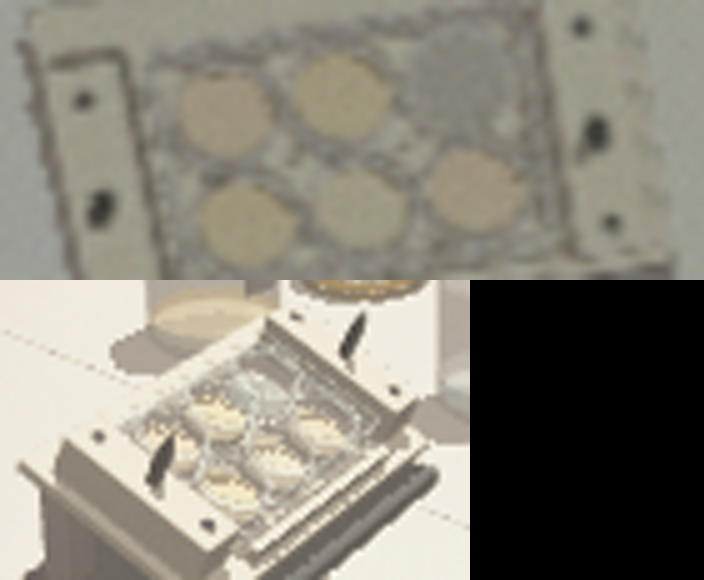

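The montage shows the pin tips. Top camera: left (223.9,182.6), right (285.8,173.4). Scene camera: left (262.2,231.2), right (300,207.2). Next I fit the stand pose to both.

```bash
cat >> h.py <<'E'
def deckpose(p):
    return R.from_euler("ZY",[p[2],-np.radians(25)]).as_matrix(),np.array([p[0],p[1],50.])
E
python3 - <<'E'
from h import *
from scipy.optimize import least_squares
L=np.array([[0,82,54],[0,-82,54],[0,82,25],[0,-82,25]],float)
ct,cs=campose("top"),campose("scene")
ot=np.array([[223.9,182.6],[285.8,173.4]]);os=np.array([[262.2,231.2],[300,207.2],[258.6,241.6],[297.4,215.4]])
# tops' blob centre ~ mid of pin
om=np.array([[224.5,181],[286.7,171.7]])
Lm=L.copy()[:2];Lm[:,2]=40
def f(p,parts="ts"):
    Rm,t=deckpose(p);W=L@Rm.T+t;Wm=Lm@Rm.T+t;r=[]
    if "t" in parts:r+=[(proj(W[:2],ct)-ot).ravel(),(proj(Wm,ct)-om).ravel()]
    if "s" in parts:r.append((proj(W,cs)-os).ravel())
    return np.concatenate(r)
for parts in("ts","t","s"):
    s=least_squares(f,[558,200,.17],args=(parts,));p=s.x;Rm,t=deckpose(p)
    print(parts,p.round(3),np.degrees(p[2]).round(2),"seat",(t+Rm@[0,0,55]).round(1),s.fun.round(1))
E
```

```text
ts [5.53571e+02 2.02845e+02 1.77000e-01] 10.13 seat [530.7 198.8  99.8] [-0.6  0.3  0.5  0.1 -0.6  0.3 -0.5  0.3  0.1 -0.1  0.6 -0.7 -0.  -1.6
 -0.7 -0.8]
t [5.54218e+02 2.02041e+02 1.76000e-01] 10.1 seat [531.3 198.   99.8] [-0.3  0.   0.8 -0.1 -0.3  0.  -0.2  0.1]
s [5.50344e+02 2.06108e+02 1.78000e-01] 10.19 seat [527.5 202.   99.8] [ 0.1  0.8  0.7 -0.1 -0.1 -0.7 -0.6 -0.1]
```

```bash
cat > tgt.py <<'E'
from h import *
import sys
def target(h,seat=(531,199,99.8),yaw=10.13,off=(1,-.4,-15.5)):
    D=R.from_euler("ZY",[np.radians(yaw),-np.radians(25)]).as_matrix()
    T=np.c_[D[:,1],D[:,0],-D[:,2]]
    return T,np.array(seat)+h*D[:,2]-T@np.array(off)
if __name__=="__main__":
    o=get_obs();T,p=target(float(sys.argv[1]));C=rot(o["ee_rot"]).as_matrix()
    print("target",p,"delta in tool",C.T@(p-o["tcp_pos"]),"rotvec/90",R.from_matrix(C.T@T).as_rotvec(degrees=True)/90,"delta in target axes",T.T@(p-o["tcp_pos"]))
E
python3 tgt.py 60
```

```text
target [513.01941189 194.77161957 140.29974383] delta in tool [393.46284831  37.05380883 152.12931028] rotvec/90 [-0.27901902 -0.00439549  0.01595689] delta in target axes [394.48103382 -39.98913182 148.71082033]
```

```bash
python3 -m crank '[[[0.02,0,0],[0,0,0]],[[0.04,0.004,0.01],[0,0,0]],[[0.045,0.004,0.015],[0,0,0]],[[0.045,0.004,0.015],[0,0,0]],[[0.045,0.004,0.015],[0,0,0]],[[0.045,0.004,0.015],[0,0,0]],[[0.045,0.004,0.015],[0,0,0]],[[0.045,0.005,0.015],[0,0,0]],[[0.04,0.005,0.015],[0,0,0]],[[0.023,0.003,0.007],[0,0,0]],[[0,0,0],[-0.05,-0.0008,0.003]],[[0,0,0],[-0.05,-0.0008,0.003]],[[0,0,0],[-0.06,-0.0009,0.0033]],[[0,0,0],[-0.06,-0.0009,0.0033]],[[0,0,0],[-0.06,-0.001,0.0034]],[[0,0,0],[0,0,0]],[[0,0,0],[0,0,0]]]'
python3 tgt.py 60
```

```text
t: 8.72
tcp_pos: [514.0, 194.3, 171.4]
ee_rot: [0.14, 0.626, 0.749, 0.166]
wrist_force: [1.1, -0.4, -2.0]
grip_width: 0.127
grip_force: 78.7
target [513.01941189 194.77161957 140.29974383] delta in tool [  0.68193641 -13.94121298  27.79574011] rotvec/90 [0.00118789 0.0006329  0.00044157] delta in target axes [  0.6446376  -13.88978301  27.82236502]
```

```bash
python3 -m crank '[[[0.0007,-0.014,0.01],[0,0,0]],[[0,0,0.018],[0.001,0.0006,0.0004]],[[0,0,0],[0,0,0]],[[0,0,0],[0,0,0]]]'
python3 - <<'E'
from h import *
o=get_obs();im=read_camera("wrist");print(o["tcp_pos"])
s=read_camera("scene");t=read_camera("top")
cv2.imwrite("pics/w3f.png",im[:,:,::-1]);cv2.imwrite("pics/s3f.png",s[:,:,::-1]);cv2.imwrite("pics/t3f.png",t[:,:,::-1])
a=cv2.resize(im[0:130,200:460],None,fx=2.7,fy=2.7,interpolation=2)[:,:702]
b=cv2.resize(s[150:270,220:360],None,fx=2,fy=2,interpolation=2);c=cv2.resize(t[130:215,195:310],None,fx=2.8,fy=2.8,interpolation=2)
m=np.zeros((600,702,3),np.uint8);m[:a.shape[0],:a.shape[1]]=a;y=a.shape[0];m[y:y+b.shape[0],:b.shape[1]]=b;m[y:y+c.shape[0],300:300+c.shape[1]]=c
print(a.shape,b.shape,c.shape);cv2.imwrite("pics/m3.png",m[:,:,::-1])
E
```

```text
t: 9.22
tcp_pos: [513.4, 194.5, 140.5]
ee_rot: [0.14, 0.627, 0.748, 0.167]
wrist_force: [-0.1, 0.1, -1.3]
grip_width: 0.131
grip_force: 78.5
[513.44107683 194.54657052 140.46603615]
(351, 702, 3) (240, 280, 3) (238, 322, 3)
```

View pics/m3.png

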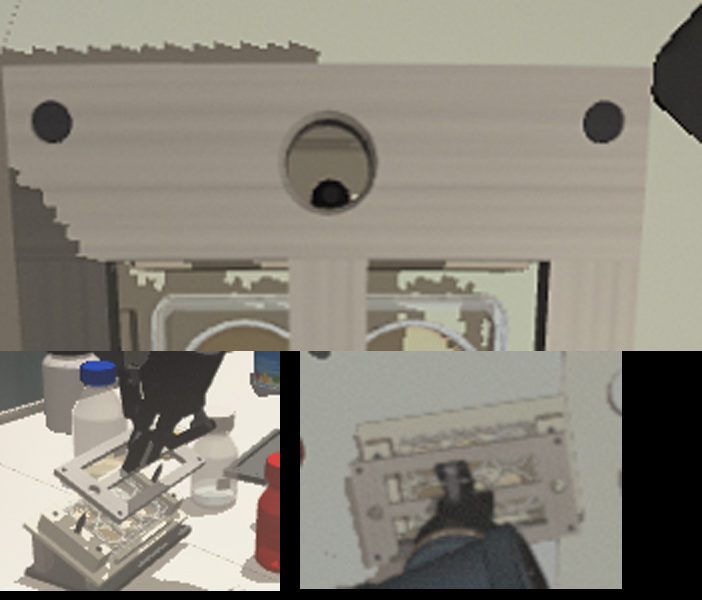

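The held hole is at wrist pixel (321.7,60) and the left pin's tip shows inside it at about (321.9,71), so they are close. Now the offset in tool axes.

Run:
```python
from h import *
k=get_calibration("wrist");K=np.array([[k["fx"],0,k["cx"]],[0,k["fy"],k["cy"]],[0,0,1]]);T=k["T_tool_cam"]
def tool(uv,z):
    n=cv2.undistortPoints(np.array([[uv]],float),K,np.array(k["D"])).ravel();d=T[:3,:3]@[n[0],-n[1],-1];e=T[:3,3];return e+d*(z-e[2])/d[2]
print("hole top",tool((321.7,60),6.5))
for z in(43,45.5,48):print("pin tip",z,tool((321.9,71.1),z))
# pin top in wrist vs. fixed-camera prediction
```

```text
hole top [ 8.43862689e+01 -5.84256399e-03  6.50000000e+00]
pin tip 43 [83.61038887  0.13631731 43.        ]
pin tip 45.5 [83.84975699  0.1404572  45.5       ]
pin tip 48 [84.0891251   0.14459709 48.        ]
```

Left hole and pin agree within 1 mm. Lowering until the tips are just inside, then I check.

```bash
python3 -m crank '[[[-0.0005,0,0.01],[0,0,0]],[[0,0,0.01],[0,0,0]],[[0,0,0.008],[0,0,0]],[[0,0,0.006],[0,0,0]],[[0,0,0.004],[0,0,0]],[[0,0,0],[0,0,0]],[[0,0,0],[0,0,0]]]'
python3 tgt.py 22
python3 - <<'E'
from h import *
o=get_obs();print(o["wrist_torque"])
im=read_camera("wrist");s=read_camera("scene");t=read_camera("top")
a=cv2.resize(im[0:130,200:460],None,fx=2.7,fy=2.7,interpolation=2)[:,:702]
b=cv2.resize(s[190:260,235:325],None,fx=3.5,fy=3.5,interpolation=2);c=cv2.resize(t[135:215,200:310],None,fx=3,fy=3,interpolation=2)
m=np.zeros((600,702,3),np.uint8);m[:a.shape[0],:a.shape[1]]=a;y=a.shape[0];m[y:y+b.shape[0],:b.shape[1]]=b;m[y:y+c.shape[0],330:330+c.shape[1]]=c
cv2.imwrite("pics/m4.png",m[:,:,::-1])
E
```

```text
t: 10.25
tcp_pos: [529.2, 196.8, 105.8]
ee_rot: [0.14, 0.627, 0.748, 0.167]
wrist_force: [-0.1, 0.4, -3.0]
grip_width: 0.128
grip_force: 78.5
target [528.82855797 197.59619848 105.86004792] delta in tool [ 0.82345525 -0.13968034 -0.14766652] rotvec/90 [ 1.41107987e-03  1.67753448e-04 -9.67658656e-05] delta in target axes [ 0.82351533 -0.1398819  -0.1471397 ]
[-0.00752657  0.32298848 -0.03816843]
```

View pics/m4.png

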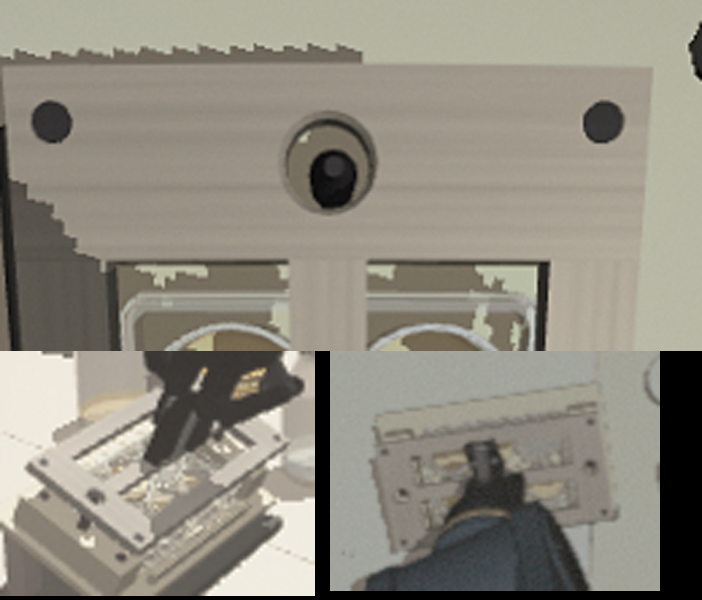

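The left pin is in the hole, about 1.3 mm off along tool +y. The right hole in the top view shows the dark pin in it. I correct by 1 mm and lower slowly, watching the force.

```bash
python3 -m crank '[[[0,0.001,0.002],[0,0,0]],[[0,0,0.003],[0,0,0]],[[0,0,0.004],[0,0,0]],[[0,0,0.003],[0,0,0]],[[0,0,0],[0,0,0]]]'; python3 -m crank '[[[0,0,0.003],[0,0,0]],[[0,0,0.002],[0,0,0]],[[0,0,0.001],[0,0,0]],[[0,0,0],[0,0,0]],[[0,0,0],[0,0,0]]]';python3 tgt.py 4; python3 -c "
from h import *
print(get_obs()['wrist_torque'])"
```

```text
t: 11.02
tcp_pos: [534.9, 197.8, 94.8]
ee_rot: [0.139, 0.627, 0.748, 0.166]
wrist_force: [0.2, -0.1, -3.1]
grip_width: 0.126
grip_force: 78.5
t: 11.65
tcp_pos: [537.5, 198.3, 89.8]
ee_rot: [0.14, 0.627, 0.748, 0.167]
wrist_force: [-0.1, -0.4, -3.0]
grip_width: 0.13
grip_force: 78.5
target [536.31710085 198.93415691  89.54650775] delta in tool [ 0.84305499 -1.0626137  -0.26199713] rotvec/90 [ 1.28270670e-03  1.82811346e-04 -6.34103586e-05] delta in target axes [ 0.84323574 -1.06305521 -0.25961354]
[-0.06680018  0.40159249 -0.00595303]
```

No force. About 4 mm remains, so I go on in 1 mm rows.

```bash
python3 -m crank '[[[0,0,0.001],[0,0,0]],[[0,0,0.001],[0,0,0]],[[0,0,0.0005],[0,0,0]],[[0,0,0],[0,0,0]],[[0,0,0],[0,0,0]]]'; python3 -m crank '[[[0,0,0.0005],[0,0,0]],[[0,0,0.0005],[0,0,0]],[[0,0,0],[0,0,0]],[[0,0,0],[0,0,0]]]';python3 tgt.py 0; python3 -c "
from h import *
print(get_obs()['wrist_torque'])"
```

```text
t: 12.28
tcp_pos: [538.6, 198.5, 87.5]
ee_rot: [0.14, 0.627, 0.748, 0.167]
wrist_force: [0.0, -0.3, -2.7]
grip_width: 0.132
grip_force: 78.5
t: 12.78
tcp_pos: [538.9, 198.6, 86.8]
ee_rot: [0.14, 0.627, 0.748, 0.167]
wrist_force: [-5.4, -0.9, 5.4]
grip_width: 0.132
grip_force: 80.0
target [537.98122149 199.23148101  85.92127661] delta in tool [ 0.83391265 -1.13510025  0.46621521] rotvec/90 [ 1.35436673e-03  2.03938488e-04 -5.13175879e-05] delta in target axes [ 0.83385433 -1.13403833  0.46889607]
[-0.2054037   0.62582928 -0.04641287]
```

```bash
python3 -m crank '[[[0,0,0.0005],[0,0,0]],[[0,0,0.0005],[0,0,0]],[[0,0,0],[0,0,0]],[[0,0,0],[0,0,0]]]'
python3 - <<'E'
from h import *
o=get_obs();print(o["wrist_torque"],rot(o["ee_rot"]).as_matrix())
im=read_camera("wrist");s=read_camera("scene");t=read_camera("top")
a=cv2.resize(im[0:110,200:460],None,fx=2.4,fy=2.4,interpolation=2)
b=cv2.resize(s[195:275,228:318],None,fx=4.1,fy=4.1,interpolation=2);c=cv2.resize(t[135:215,200:310],None,fx=3,fy=3,interpolation=2)
m=np.zeros((600,702,3),np.uint8);m[:a.shape[0],:a.shape[1]]=a;y=a.shape[0];m[y:y+b.shape[0],:b.shape[1]]=b;m[y:y+c.shape[0],372:372+c.shape[1]]=c
cv2.imwrite("pics/m5.png",m[:,:,::-1])
E
```

```text
t: 13.28
tcp_pos: [539.0, 198.6, 86.8]
ee_rot: [0.14, 0.627, 0.748, 0.167]
wrist_force: [-17.6, -5.1, 25.0]
grip_width: 0.134
grip_force: 83.8
[-0.53938523  1.27497154 -0.16851639] [[-1.75638528e-01  8.91222721e-01  4.18178394e-01]
 [ 9.84454635e-01  1.59187774e-01  7.42180920e-02]
 [-4.24037506e-04  4.24713214e-01 -9.05327844e-01]]
```

View pics/m5.png

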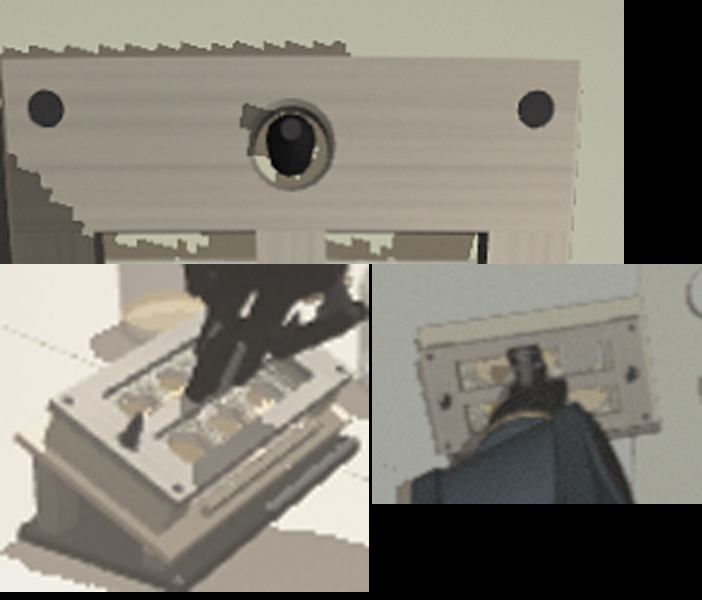

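Both pins come through, the guide lies on both rails, and the force rose stiffly to about 30 N with no further travel, so it is home. I ease off, release, and back out along the tool axis.

```bash
python3 -m crank '[[[0,0,-0.0007],[0,0,0]],[[0,0,0],[0,0,0]],[[0,0,0],[0,0,0]]]'; python3 -m crank '[[[0,0,0],[0,0,0]],[[0,0,0],[0,0,0]],[[0,0,0],[0,0,0]],[[0,0,0],[0,0,0]],[[0,0,0],[0,0,0]]]' -0.3;  python3 -m crank '[[[0,0,-0.005],[0,0,0]],[[0,0,-0.01],[0,0,0]],[[0,0,-0.02],[0,0,0]],[[0,0,-0.03],[0,0,0]],[[0,0,-0.03],[0,0,0]],[[0,0,-0.03],[0,0,0]],[[0,0,-0.02],[0,0,0]],[[0,0,0],[0,0,0]],[[0,0,0],[0,0,0]]]'
python3 - <<'E'
from h import *
im=read_camera("wrist");s=read_camera("scene")
m=np.zeros((600,640,3),np.uint8);m[:300]=im[:300];m[300:,:640]=cv2.resize(s[170:290,200:456],None,fx=2.5,fy=2.5,interpolation=2)
cv2.imwrite("pics/m6.png",m[:,:,::-1])
E
```

```text
t: 13.8
tcp_pos: [538.9, 198.6, 86.8]
ee_rot: [0.14, 0.627, 0.748, 0.167]
wrist_force: [-7.8, -2.8, 12.1]
grip_width: 0.131
grip_force: 81.2
t: 14.42
tcp_pos: [539.1, 198.6, 86.2]
ee_rot: [0.14, 0.627, 0.748, 0.167]
wrist_force: [0.5, 0.8, -0.5]
grip_width: 0.348
grip_force: 0.0
t: 15.55
tcp_pos: [478.4, 187.7, 217.1]
ee_rot: [0.14, 0.627, 0.748, 0.166]
wrist_force: [0.6, -0.7, -0.2]
grip_width: 0.347
grip_force: 0.0
```

View pics/m6.png

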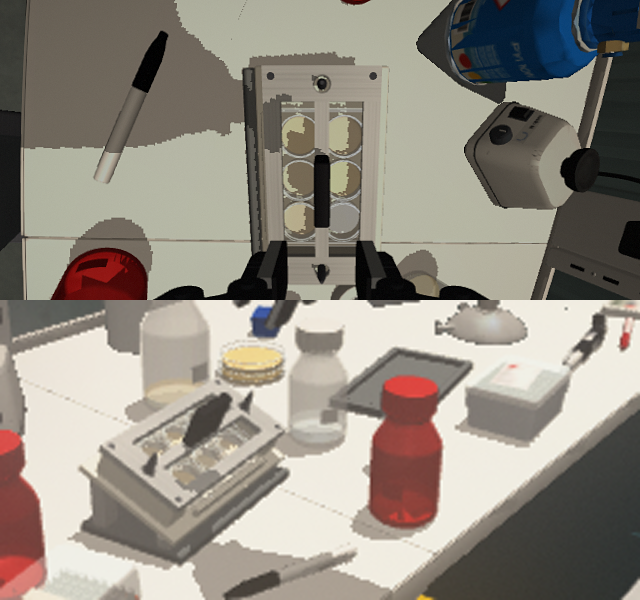

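The guide lies flush with both pins through (wrist pixels (321,83) and (321,272)), the small bottle is upright, and the robot is clear.

```bash
python3 -c "
from plant import *
print(hand_in())"
```

```text
the job is handed in; nothing more can be done
None
```

The guide is home and looks flush on both rails with both pins through its holes; I released it only once seated. I handed the job in at about 16 s; the small bottle is still upright, but the vial was not in view in the last pictures, so I did not confirm it after the move.

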